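# Close up two battery packs and press their joint

### The job

In the green bench press, slide the battery pack that stands apart along its channel until it butts flush against the pack at the end stop. Then pull the red lever all the way down so that the foot presses on both packs, and ease it back up slowly, never letting it spring back, until it rests fully home and you let go. Leave the other things on the desk where they are.

Things in the scene. Friction and masses are not known exactly. Their poses are not given: they have to be found in the camera images.
- press: Green bench joining press, fixed to the desk, turned by up to about 0.3 rad. Origin: on the desk straight below the press foot, where the joint of the two packs belongs; the lever side (-x) faces the robot. Base plate 18 mm thick, x = -85 to +115 mm, y = -245 to +130 mm. Column behind the channel at x = 54 to 96 mm, y within 18 mm; pivot cheeks on top of it up to 225 mm above the desk.
- channel (a point): Point on the channel floor below the foot, 18 mm above the press origin. The straight channel runs along the press's y, 64 mm wide, centred on x = 0: front rail at x = -42 to -32 mm, its top 12 mm above this floor; rear fence at x = 32 to 42 mm, its top 25 mm above this floor. The -y end is open.
- end_stop (a point): Middle of the foot of the dark end stop's face, on the channel floor at press y = +110.5 mm; the stop is 35 mm high and closes the +y end of the channel.
- head (a point): Middle of the underside of the press head, 145 mm above the desk; the green head reaches over the channel at press x = -26 to 96 mm, y within 22 mm, up to 169 mm above the desk.
- press_lever (a joint): Angle of the sprung press lever: 0 = fully home (up, at its stop), 0.8 rad = all the way down (at its stop). A return spring always pushes it home: about 3 N at the red bar when home, 20 N when down and pressing. Let go when down it flies back at several rad/s; a return faster than 1.2 rad/s (0.25 m/s at the bar) is springing back; let go within 0.05 rad of home it stays slower.
- lever_grip (a point): Centre of the red cross bar on the lever's end: round, 22 mm thick, 160 mm long, along the press's y. The steel lever arm (16 mm wide) joins its middle from the +x side: grip it about 50 mm to either side of the middle. At home it is at press x = -118 mm, 292 mm above the desk; it swings on a 210 mm radius about the pivot, from 0.4 rad above level to 0.4 rad below (128 mm above the desk).
- lever_pivot (a point): The lever's pivot: press x = +75 mm, y = 0, 210 mm above the desk; its axis is the press's y.
- press_foot: Black sprung foot under the ram, 40 x 70 (along y) x 16 mm, origin at the centre of its underside. It is 120 mm above the desk at home and goes down with the lever onto the pack tops, reaching them some 0.1 rad before the lever's lower stop.
- pack_orange: Orange plastic battery pack, 60 x 110 (along y) x 50 mm, about 0.35 kg, loose in the channel; origin at the centre of its underside. One of the two packs starts at the end stop (centre at press y = +55.5 mm), the other stands apart from it towards -y with a gap of 30 to 80 mm; which is which varies.
- pack_blue: Blue plastic battery pack, the same as the orange one in all but colour.
- carton: Open cardboard box, 160 x 200 x 90 mm, origin at the centre of its underside; leave alone.
- tape: Yellow ring of tape, 90 mm across, 25 mm high, lying flat; origin at the centre of its underside; leave alone.
- screwdriver: Screwdriver lying on the desk; origin under its middle; leave alone.
- cup: White mug, 80 mm across, 90 mm high; origin at the centre of its underside; leave alone.

How it is judged:
On the way, in this order (a step that is already met when the one before it is completed fails the run):
1. the two packs are butted flush in the channel, centred under the foot, with the lever still up (horizontal distance between pack_orange and pack_blue below 0.113 m and angle between the y axis of pack_orange and the y axis of pack_blue, either way round below 0.06 rad and y of pack_orange in the frame of press between -0.06 and 0.06 m and z of each of pack_orange, pack_blue in the frame of press below 0.022 m and angle between each of pack_orange, pack_blue's own z axis and vertical below 0.06 rad and y of pack_blue in the frame of press between -0.06 and 0.06 m and value of joint press_lever below 0.15 rad), for 0.2 s.
2. the lever is all the way down (over 0.72 of 0.8 rad) and the foot presses on both packs (over 1 N each), which are still flush (horizontal distance between pack_orange and pack_blue below 0.113 m and angle between the y axis of pack_orange and the y axis of pack_blue, either way round below 0.06 rad and y of pack_orange in the frame of press between -0.06 and 0.06 m and z of each of pack_orange, pack_blue in the frame of press below 0.022 m and angle between each of pack_orange, pack_blue's own z axis and vertical below 0.06 rad and y of pack_blue in the frame of press between -0.06 and 0.06 m and value of joint press_lever above 0.72 rad and contact force between press_foot and pack_orange above 1 N and contact force between press_foot and pack_blue above 1 N), for 0.2 s.
At the end, for the whole second after the job is handed in: The packs lie flat in the channel, flush (gap under 3 mm, in line within 0.06 rad), both centres within 60 mm of the press's middle along the channel, at rest; the lever is home (under 0.05 rad) and released (horizontal distance between pack_orange and pack_blue below 0.113 m and angle between the y axis of pack_orange and the y axis of pack_blue, either way round below 0.06 rad and y of pack_orange in the frame of press between -0.06 and 0.06 m and z of each of pack_orange, pack_blue in the frame of press below 0.022 m and angle between each of pack_orange, pack_blue's own z axis and vertical below 0.06 rad and y of pack_blue in the frame of press between -0.06 and 0.06 m and value of joint press_lever below 0.05 rad and linear speed of each of pack_orange, pack_blue below 0.02 m/s); the robot touches nothing.
It fails at once if the lever springs back (faster than 1.2 rad/s towards home) (velocity of joint press_lever below -1.2 rad/s).
It fails at once if a bystander is moved by more than 30 mm (distance of any of carton, tape, screwdriver, cup from where it was at the start of the episode above 0.03 m).
It also fails if it takes over 54 s, if anything falls off the work surface, if the arm or the gripper's body presses on something with over 40 N, if the wrist force passes 120 N, or if a joint passes its speed limit or range.

### The arm

A 7-joint arm with a two-finger parallel gripper is mounted at the origin on the work surface. World frame = base frame: x ahead of the robot, y to its left, z up, the work surface at z = 0. Lengths are in m, angles in rad, forces in N, time in s.
With the tool pointing down it reaches from about 0.425 to 0.8 m from the base axis. Payload 8.3 kg.
Tool frame: the origin (TCP) lies at the very end of the fingers, on their centre line; the grasp point (between the pads) lies 19 mm behind it (r.grasp_offset is the distance from the TCP to the grasp point, in m); z points along the fingers, y is the direction in which the jaws open and shut (so a half turn about z gives the same grasp; the last joint's range is limited). The gripper opens to 85 mm and grips with 20 to 120 N. Pads are 22 mm wide; open, the fingers measure 114 mm over their backs; the gripper's body (76 mm by 85 mm) begins 54 mm behind the grasp point. The pads swing forward as they close: fully open they stand 13 mm farther back than shut.
Start: joints at [1.257, 0.383, 0.016, 1.37, -0.006, 1.388, -0.046], TCP at [0.155, -0.605, 0.197] pointing down, gripper open.
Joint ranges: [-2.95, 2.95], [-0.25, 2.06], [-1.52, 1.56], [0.18, 2.33], [-1.44, 4.58], [0.02, 2.06], [-3.01, 3.01]. Speed limits (rad/s): [2.39, 2.39, 3.01, 3.01, 3.14, 3.14, 3.14].

### API

Orientations are given as a rotation vector (axis times angle).
In Python, from cell import r gives the robot as it stands.
- The arm moves only by the tool play_rows, never from a script. Its argument "increments" is a list of rows, each a list of 6 numbers: the shift along the world's x, y, z in mm, then the turn, a rotation vector about the world's x, y, z in rad. In form: [[tx, ty, tz, wx, wy, wz], ...]. A call has 1 to 8 rows; each row is the pose to reach, as a shift and turn from the pose measured when the call began; what a row does not reach only later rows make up. A row lasts 1/10 s, in which the tool goes at most 50 mm and 8.59 degrees, less where a joint would pass 70% of its speed; a pose out of reach is approached as far as the arm can. A call with a gripper value outside its range is refused whole. "gripper" is the opening, from 0 (shut) to 1 (fully open), set as the call begins (left out, the last holds). The fingers move at their own pace and stop on an object; "squeeze" is the grip in N (left out, the last holds). Time passes only in rows, so rows that repeat a pose let the fingers close. It gives the time, the measured TCP pose, the force and the opening at its end, in the units of the state.
- r.observe(): the state, without advancing time (a new reading comes with each control period).
- r.grab_frame(name): name is "scene" or "top"; returns (picture, depth): 480x640x3 uint8, blue, green, red; 480x640 float32, m along the optical axis (not along the pixel's ray), 0 where there is no reading.
- r.get_calibration(name): a dict with "fovy" (degrees; the focal length in pixels is half the picture's height over the tangent of half this angle, whatever the lens; pixels are square), "cx", "cy" (the principal point, pixels), "D" ([k1, k2, p1, p2, k3] as OpenCV has them; the pictures are not rectified), "cam_to_world" (4x4, takes a point from camera to world coordinates). Camera axes: x right, y up, looking along -z (the intrinsics and any distortion apply to the point x, -y, -z); pixel columns grow to the right and rows downward; lengths in m; the calibration is good to about 2 mm. A picture is of the moment at which its call begins. get_calibration takes no time and is no camera call.
- r.finish_job(): hands the job in, once; it reports no verdict.
The state is a dict: "clock": time; "q": joint angles; "joint_velocities": joint speeds; "effort": joint torques, N m; "tool_pos": TCP position; "eef_rot": TCP orientation; "wrist_force": force on the tool from outside, world axes, zero at the start; "ft_torque": the same for the moment, N m; "width": opening from 0.0 (shut) to 1.0 (fully open).
Only numpy, scipy, OpenCV 4.12 (cv2) and the standard library are available. Lean on these libraries where they do the work, as an engineer would, in place of code of your own. Each camera call takes 0.05 s, during which the arm holds its last target.

## Working session

There is one attempt and no reset: what is moved stays moved. The work goes in short steps, Python scripts to look and compute and a tool call to move; the robot and the scene stay as the last step left them, time stands still between calls to the robot, and variables do not carry over. Pictures are saved under pics/ and viewed, and the job is handed in when it is done.

Besides the shell and the picture viewer there is one more tool, called as name(argument=value, ...) on one line, values as JSON. play_rows: Moves the arm, as the interface text tells. Its arguments: {"type":"object","properties":{"increments":{"type":"array"},"gripper":{"type":"number"},"squeeze":{"type":"number"}},"required":["increments"]}

```bash
ls; mkdir -p pics
python3 - <<'E'
from cell import r
import cv2,numpy as np
for n in("scene","top"):
    p,d=r.grab_frame(n); cv2.imwrite(f"pics/{n}0.png",p); np.savez(f"{n}0.npz",p=p,d=d)
    c=r.get_calibration(n); print(n,c)
s=r.observe();print(s, r.grasp_offset)
E
```

```text
pics
scene {'fovy': 44.88574185210445, 'cx': 318.0051766113503, 'cy': 239.2416690741296, 'D': array([-0.03009753,  0.        ,  0.        ,  0.        ,  0.        ]), 'cam_to_world': array([[ 7.23093421e-01, -4.04970325e-01,  5.59584614e-01,
         1.23230962e+00],
       [ 6.90749710e-01,  4.24943104e-01, -5.85054012e-01,
        -7.52096588e-01],
       [-8.62109636e-04,  8.09581617e-01,  5.87006697e-01,
         9.53976097e-01],
       [ 0.00000000e+00,  0.00000000e+00,  0.00000000e+00,
         1.00000000e+00]])}
top {'fovy': 45.15025900351728, 'cx': 321.52432741496517, 'cy': 237.97239972164607, 'D': array([-0.09604341,  0.        ,  0.        ,  0.        ,  0.        ]), 'cam_to_world': array([[-2.17914021e-02,  9.97936932e-01, -6.03905169e-02,
         4.41992140e-01],
       [-9.99762487e-01, -2.17320559e-02,  1.63941589e-03,
         3.48881761e-02],
       [ 3.23623574e-04,  6.04118986e-02,  9.98173481e-01,
         1.49329059e+00],
       [ 0.00000000e+00,  0.00000000e+00,  0.00000000e+00,
         1.00000000e+00]])}
{'clock': 0.1, 'q': array([ 1.25708754,  0.38417846,  0.01639133,  1.37106711, -0.00630442,
        1.38820101, -0.04652012]), 'joint_velocities': array([-0.00084819, -0.00211456, -0.0007528 , -0.00392603, -0.00042706,
       -0.00049166,  0.00078762]), 'effort': array([ 2.58435379e-03, -6.29133868e+01,  8.47614706e-01, -3.72760212e+01,
        1.69911777e-02,  1.04705110e-02, -3.15273162e-06]), 'tool_pos': array([ 0.15501418, -0.60492894,  0.19565568]), 'eef_rot': array([-3.11514448e+00, -3.92756745e-01,  4.00425515e-04]), 'wrist_force': array([-0.8075704 , -0.85330721,  0.25210257]), 'ft_torque': array([ 0.03487354,  0.0212522 , -0.02469403]), 'width': 1.0039034744521629} 0.0187
```

View pics/scene0.png

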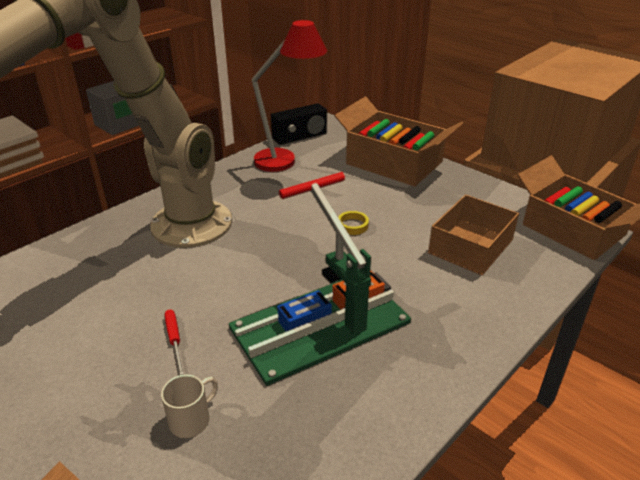

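View pics/top0.png

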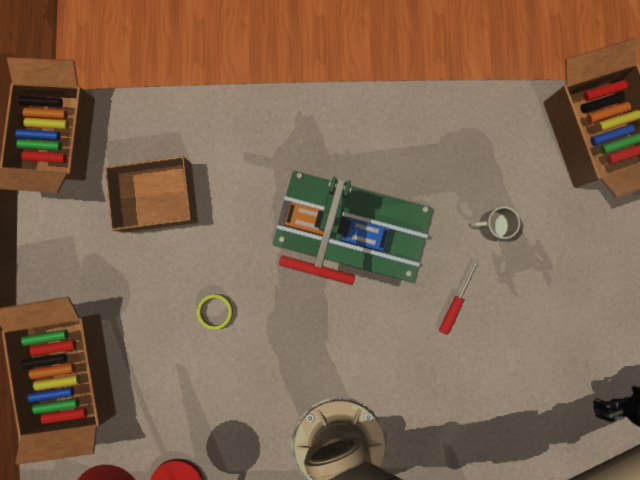

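```bash
cat > h.py <<'E'
import numpy as np,cv2
from cell import r
def cloud(n,d):
    c=r.get_calibration(n);f=240/np.tan(np.radians(c['fovy'])/2)
    K=np.array([[f,0,c['cx']],[0,f,c['cy']],[0,0,1]])
    v,u=np.mgrid[0:480,0:640].astype(float)
    uv=cv2.undistortPoints(np.stack([u.ravel(),v.ravel()],1)[:,None],K,c['D'])[:,0].reshape(480,640,2)
    P=np.stack([uv[...,0]*d,-uv[...,1]*d,-d,np.ones_like(d)],-1)
    P=P@c['cam_to_world'].T
    P[d<=0]=np.nan
    return P[...,:3]
E
python3 - <<'E'
from h import *
z=np.load('top0.npz');p=z['p'];P=cloud('top',z['d'])
hsv=cv2.cvtColor(p,cv2.COLOR_BGR2HSV);H,S,V=[hsv[...,i].astype(int) for i in range(3)]
box=np.zeros((480,640),bool);box[160:300,260:450]=1
Z=P[...,2]
print("desk z",np.nanmedian(Z[300:340,330:420]))
m=box&(Z>0.01)&(Z<0.2)&((P[...,2]<0.06))
g=box&(H>55)&(H<95)&(S>80)&(Z>0.008)&(Z<0.03)
print(g.sum(),np.median(Z[g]))
rect=cv2.minAreaRect(P[m][:,:2].astype(np.float32)*1000);print("plate+",rect,cv2.boxPoints(rect))
rect=cv2.minAreaRect(P[g][:,:2].astype(np.float32)*1000);print("green",rect,cv2.boxPoints(rect))
red=box&((H<6)|(H>174))&(S>150)&(Z>0.2)
rect=cv2.minAreaRect(P[red][:,:2].astype(np.float32)*1000);print("red",rect,P[red].mean(0),np.percentile(Z[red],[5,50,95]))
for nm,lo,hi in(("blue",105,125),("or",7,18)):
    b=box&(H>lo)&(H<hi)&(S>130)&(Z>0.055)&(Z<0.08)
    rect=cv2.minAreaRect(P[b][:,:2].astype(np.float32)*1000);print(nm,b.sum(),rect,cv2.boxPoints(rect),np.median(Z[b]))
E
```

```text
desk z 0.0004935999650188538
4621 0.0183758751116474
plate+ ((558.5614013671875, -49.07464599609375), (345.44964599609375, 470.8556823730469), 2.421069622039795) [[ 376.04556  178.8466 ]
 [ 395.93594 -291.58875]
 [ 741.0773  -276.9959 ]
 [ 721.1869   193.43945]]
green ((561.0380859375, -45.46607971191406), (363.60406494140625, 195.82972717285156), 73.6104736328125) [[ 415.80356 -192.25244]
 [ 603.6759  -247.50894]
 [ 706.2726   101.32028]
 [ 518.40027  156.57678]]
red ((448.6226501464844, 44.42924499511719), (158.69979858398438, 20.073030471801758), 73.73748016357422) [0.44862492 0.04474056 0.30100441] [0.29504849 0.30142079 0.30565236]
blue 571 ((536.687744140625, -74.81027221679688), (109.42353820800781, 57.72250747680664), 73.58629608154297) [[ 493.54272  -119.13699 ]
 [ 548.91284  -135.4477  ]
 [ 579.83276   -30.483551]
 [ 524.46265   -14.172852]] 0.06801761387665395
or 484 ((579.3087768554688, 70.31636047363281), (98.59892272949219, 57.51506805419922), 73.4048843383789) [[537.6688    31.283714]
 [592.7882    14.857029]
 [620.9487   109.34901 ]
 [565.82935  125.775696]] 0.06805959847462861
```

play_rows(increments=[[20, 25, 10, 0, 0, 0.07], [45, 57, 20, 0, 0, 0.15], [72, 90, 30, 0, 0, 0.25], [100, 125, 30, 0, 0, 0.35], [128, 160, 30, 0, 0, 0.45], [156, 195, 30, 0, 0, 0.55], [184, 230, 30, 0, 0, 0.65], [212, 265, 30, 0, 0, 0.75]], gripper=0, squeeze=40)

```text
clock: 0.9
tool_pos: [0.3677, -0.3382, 0.2255]
eef_rot: [-2.752, -1.512, 0.002]
wrist_force: [1.6, 0.0, -0.5]
width: 0.002
```

play_rows(increments=[[28, 34, 0, 0, 0, 0.1], [56, 68, 0, 0, 0, 0.2], [84, 102, 0, 0, 0, 0.28], [110, 136, 0, 0, 0, 0.28], [130, 164, 0, 0, 0, 0.28], [144, 179, -20, 0, 0, 0.28], [144, 179, -40, 0, 0, 0.28], [144, 179, -60, 0, 0, 0.28]])

```text
clock: 1.7
tool_pos: [0.5119, -0.158, 0.1643]
eef_rot: [-2.511, -1.884, 0.002]
wrist_force: [-0.3, -0.3, -0.5]
width: -0.0
```

Run:
```python
from h import *
for n in("scene","top"):
    p,d=r.grab_frame(n); cv2.imwrite(f"pics/{n}1.png",p); np.savez(f"{n}1.npz",p=p,d=d)
s=r.observe();print(s['tool_pos'],s['eef_rot'],s['q'],s['wrist_force'])
from scipy.spatial.transform import Rotation as R
print(R.from_rotvec(s['eef_rot']).as_matrix())
```

```text
[ 0.50960861 -0.15863383  0.16233129] [-2.50966586 -1.8789718   0.00744121] [ 0.64750688  0.24927839 -0.47972656  1.64867348  0.11814787  1.28075165
 -0.13979227] [-0.39234537  0.33107923  0.2528228 ]
[[ 2.81605705e-01  9.59499510e-01 -7.67573517e-03]
 [ 9.59530209e-01 -2.81596061e-01  2.33178215e-03]
 [ 7.58870391e-05 -8.02174293e-03 -9.99967822e-01]]
```

View pics/top1.png

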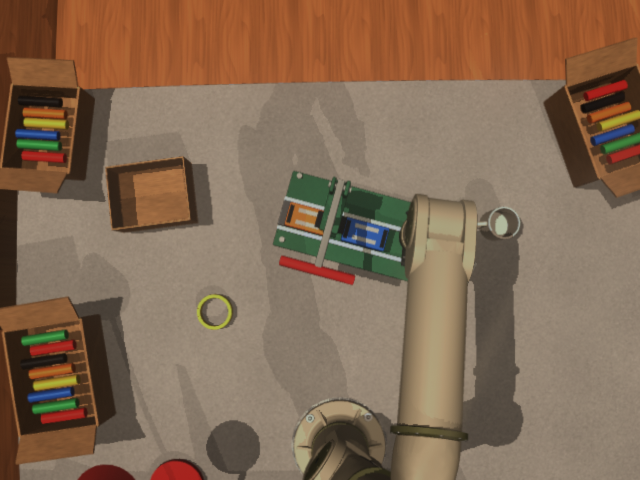

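View pics/scene1.png

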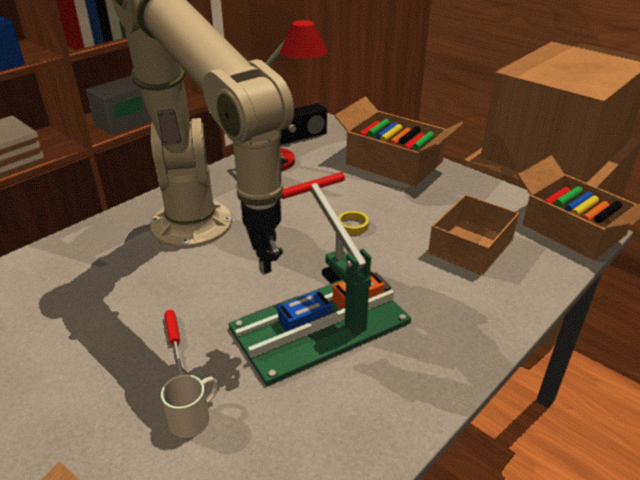

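The top view shows the gripper over the open channel end (about pixel 410,235), with the blue pack at (365,235) and the orange at (305,217). Next I lower the closed fingers behind the blue pack.

play_rows(increments=[[2, 0, -20, 0, 0, 0], [2, 0, -45, 0, 0, 0], [2, 0, -70, 0, 0, 0], [2, 0, -95, 0, 0, 0], [2, 0, -115, 0, 0, 0], [2, 0, -125, 0, 0, 0], [2, 0, -127, 0, 0, 0], [2, 0, -127, 0, 0, 0]])

```text
clock: 2.6
tool_pos: [0.5121, -0.1589, 0.0361]
eef_rot: [-2.51, -1.879, 0.007]
wrist_force: [0.3, -0.3, -0.1]
width: -0.002
```

play_rows(increments=[[2.0, 6.7, 0, 0, 0, 0], [4.0, 13.4, 0, 0, 0, 0], [5.9, 20.1, 0, 0, 0, 0], [7.9, 26.9, 0, 0, 0, 0], [9.6, 32.6, 0, 0, 0, 0], [11.3, 38.4, 0, 0, 0, 0], [13.0, 44.1, 0, 0, 0, 0], [14.1, 48.0, 0, 0, 0, 0]])

```text
clock: 3.4
tool_pos: [0.5264, -0.1101, 0.0361]
eef_rot: [-2.51, -1.88, 0.006]
wrist_force: [0.7, 0.8, 0.9]
width: -0.003
```

```bash
cat > m.py <<'E'
from h import *
import sys
k=sys.argv[1]
for n in("scene","top"):
    p,d=r.grab_frame(n); cv2.imwrite(f"pics/{n}{k}.png",p)
    if n=="scene": cv2.imwrite(f"pics/crop{k}.png",cv2.resize(p[150:400,200:440],None,fx=2.3,fy=2.3,interpolation=cv2.INTER_CUBIC))
    P=cloud(n,d);Z=P[...,2]
    hsv=cv2.cvtColor(p,cv2.COLOR_BGR2HSV);H,S,V=[hsv[...,i].astype(int) for i in range(3)]
    Q=P[...,:2]*1000-[562,12]; X=Q@[.9593,-.2823];Y=Q@[.2823,.9593]
    b0=(abs(X)<60)&(Y>-260)&(Y<140)
    for nm,lo,hi in(("blue",105,125),("or",7,18)):
        b=b0&(H>lo)&(H<hi)&(S>130)&(Z>0.06)&(Z<0.075)
        if b.sum()<20: continue
        rect=cv2.minAreaRect(P[b][:,:2].astype(np.float32)*1000)
        print(n,nm,b.sum(),'y',np.percentile(Y[b],[0.5,1,99,99.5]).round(1),'x',np.percentile(X[b],[1,99]).round(1),'z',np.median(Z[b]),rect[1],rect[2])
s=r.observe();print(s['tool_pos'],s['wrist_force'],s['clock'])
E
python3 m.py 2
```

```text
scene blue 561 y [-142.8 -142.4  -38.   -36.8] x [-25.   34.8] z 0.06787796705313698 (108.44847106933594, 64.44253540039062) 74.13504791259766
scene or 277 y [-100.   -41.9  109.6  110. ] x [-25.6  33.1] z 0.0679232989032782 (251.1576385498047, 76.97259521484375) 84.81101989746094
top blue 306 y [-115.9 -114.8  -37.1  -36.6] x [-28.2  27.3] z 0.0679895423523903 (82.83470916748047, 56.564815521240234) 73.53126525878906
top or 462 y [ 13.1  15.1 109.3 109.7] x [-28.5  28.8] z 0.06835705934258562 (98.256103515625, 58.52660369873047) 73.87125396728516
[ 0.52641846 -0.11000908  0.03614172] [-0.95086459  1.06343692 -0.40518789] 3.5
```

View pics/crop2.png

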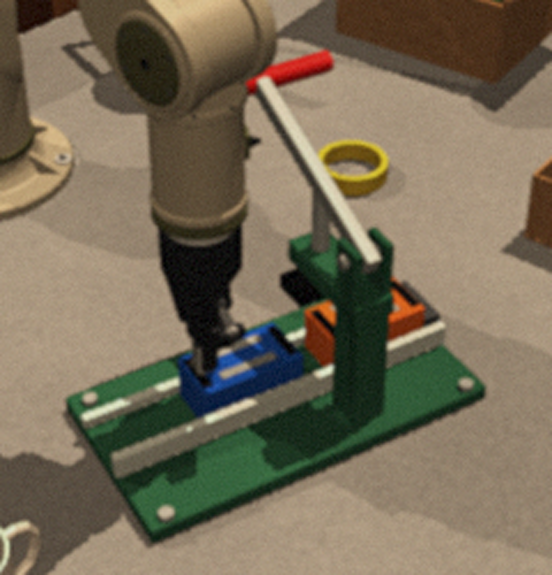

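Run:
```python
from h import *
p,d=r.grab_frame("scene");cv2.imwrite("pics/c3.png",cv2.resize(p[270:340,260:350],None,fx=8,fy=8,interpolation=cv2.INTER_CUBIC))
P=cloud("scene",d)
Q=P[...,:2]*1000-[562,12]; X=Q@[.9593,-.2823];Y=Q@[.2823,.9593]
for v in range(290,330,3):
    print(v,[(u,int(X[v,u]),int(Y[v,u]),int(P[v,u,2]*1000)) for u in range(276,310,4)])
print(r.observe()['tool_pos'])
```

```text
290 [(276, -148, -86, -1), (280, -138, -79, 3), (284, 18, -143, 148), (288, 20, -135, 146), (292, 28, -129, 150), (296, 46, -129, 163), (300, 57, -126, 171), (304, -113, -25, 0), (308, -106, -18, 0)]
293 [(276, -135, -92, 1), (280, -126, -86, 5), (284, 13, -141, 136), (288, 19, -135, 137), (292, 0, -116, 115), (296, 47, -130, 157), (300, 56, -125, 161), (304, 59, -118, 161), (308, -79, -32, 17)]
296 [(276, -125, -97, 1), (280, -123, -87, -1), (284, 0, -135, 114), (288, 17, -134, 127), (292, 40, -136, 145), (296, 62, -138, 163), (300, 63, -129, 160), (304, 63, -120, 156), (308, -16, -67, 71)]
299 [(276, -119, -101, -1), (280, -111, -93, 0), (284, 1, -136, 107), (288, 15, -133, 116), (292, 41, -136, 138), (296, 60, -137, 153), (300, 52, -124, 141), (304, -16, -77, 67), (308, -7, -72, 71)]
302 [(276, -107, -106, 0), (280, -100, -99, 1), (284, 1, -137, 99), (288, 8, -130, 101), (292, 41, -137, 130), (296, -16, -98, 67), (300, -13, -90, 66), (304, -6, -83, 68), (308, -3, -74, 66)]
305 [(276, -80, -119, 17), (280, -24, -135, 68), (284, 1, -137, 90), (288, 9, -131, 93), (292, 13, -123, 93),
[... 463 characters left out ...]
14 [(276, -49, -134, 20), (280, -15, -140, 51), (284, 4, -139, 66), (288, 10, -132, 68), (292, 15, -125, 69), (296, 17, -116, 66), (300, 23, -110, 68), (304, 25, -100, 65), (308, 31, -94, 67)]
317 [(276, -30, -144, 31), (280, -14, -141, 42), (284, 7, -141, 61), (288, 20, -138, 70), (292, 25, -130, 70), (296, 25, -121, 66), (300, 29, -113, 65), (304, 30, -103, 61), (308, 35, -96, 62)]
320 [(276, -28, -145, 23), (280, -13, -142, 34), (284, 6, -141, 50), (288, 22, -139, 63), (292, 30, -133, 67), (296, 32, -124, 65), (300, 32, -115, 60), (304, 32, -104, 54), (308, 33, -95, 51)]Traceback (most recent call last):
  File "<stdin>", line 6, in <module>
ValueError: cannot convert float NaN to integer
```

View pics/c3.png

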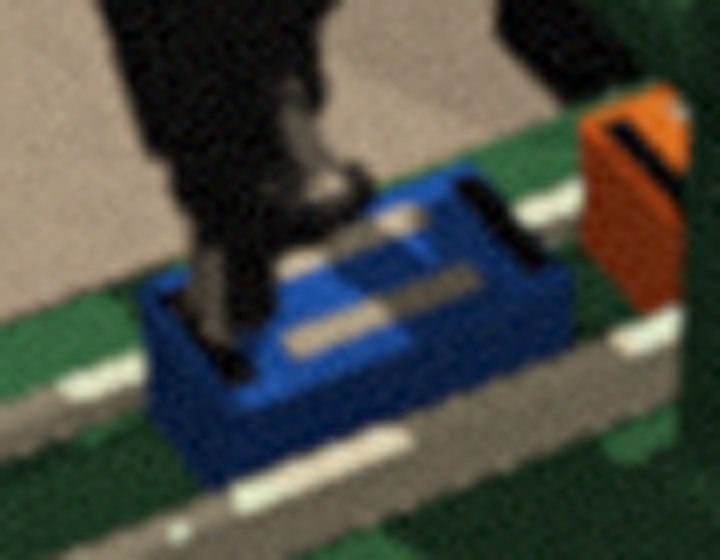

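Run:
```python
from h import *
z=np.load('scene1.npz');P=cloud("scene",z['d'])
# points near TCP axis at that time
t=np.array([.5096,-.1586]);m=(np.hypot(P[...,0]-t[0],P[...,1]-t[1])<.05)&(P[...,2]>.06)
idx=np.argwhere(m);q=P[m];o=np.argsort(q[:,2])[:25]
for i in o: print(idx[i],(q[i]*1000).round())
cv2.imwrite("pics/c4.png",cv2.resize(z['p'][200:290,220:310],None,fx=6,fy=6,interpolation=cv2.INTER_CUBIC))
c=r.get_calibration("scene");f=240/np.tan(np.radians(c['fovy'])/2)
K=np.array([[f,0,c['cx']],[0,f,c['cy']],[0,0,1.]])
W=np.linalg.inv(c['cam_to_world'])
def proj(p):
    q=W@np.append(p,1);q=q[:3]*[1,-1,-1]
    return cv2.projectPoints(q[None],np.zeros(3),np.zeros(3),K,c['D'])[0].ravel()
print('proj tcp1',proj([.5096,-.1586,.1623]),'now',proj([.5264,-.110,.036]))
```

```text
[316 283] [ 524. -124.   60.]
[319 285] [ 534. -128.   60.]
[311 279] [ 506. -120.   60.]
[318 285] [ 533. -126.   61.]
[312 280] [ 511. -121.   61.]
[323 289] [ 551. -132.   62.]
[316 282] [ 524. -127.   62.]
[320 287] [ 541. -128.   62.]
[313 281] [ 516. -122.   62.]
[310 284] [ 514. -112.   63.]
[311 280] [ 510. -120.   63.]
[319 287] [ 540. -127.   63.]
[322 288] [ 549. -132.   63.]
[314 282] [ 521. -124.   63.]
[309 278] [ 503. -119.   64.]
[319 286] [ 539. -129.   64.]
[309 279] [ 505. -118.   65.]
[312 281] [ 515. -122.   65.]
[310 281] [ 511. -118.   65.]
[322 289] [ 551. -132.   65.]
[321 288] [ 548. -131.   65.]
[320 288] [ 545. -129.   65.]
[310 279] [ 508. -121.   65.]
[318 289] [ 543. -123.   65.]
[313 284] [ 523. -120.   65.]
proj tcp1 [264.55273681 285.10296461] now [288.68744595 321.02799168]
```

View pics/c4.png

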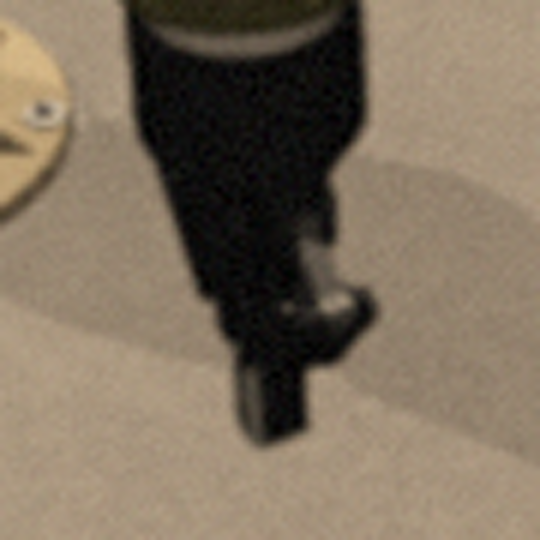

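Run:
```python
from h import *
z=np.load('scene1.npz');P=cloud("scene",z['d'])
for v in range(255,282,2):
    print(v,[(u,*(P[v,u]*1000).round().tolist()) for u in range(258,274,3)])
```

```text
255 [(258, 504.0, -165.0, 242.0), (261, 519.0, -170.0, 253.0), (264, 522.0, -165.0, 252.0), (267, 549.0, -179.0, 274.0), (270, 567.0, -188.0, 289.0), (273, 571.0, -184.0, 288.0)]
257 [(258, 506.0, -167.0, 240.0), (261, 522.0, -173.0, 252.0), (264, 525.0, -167.0, 250.0), (267, nan, nan, nan), (270, 561.0, -182.0, 277.0), (273, 567.0, -180.0, 279.0)]
259 [(258, 270.0, 22.0, 1.0), (261, 521.0, -172.0, 245.0), (264, 536.0, -177.0, 256.0), (267, 547.0, -178.0, 263.0), (270, 559.0, -181.0, 271.0), (273, 556.0, -171.0, 264.0)]
261 [(258, 279.0, 15.0, 3.0), (261, 520.0, -172.0, 239.0), (264, 536.0, -177.0, 251.0), (267, 546.0, -178.0, 257.0), (270, 544.0, -169.0, 251.0), (273, 543.0, -160.0, 245.0)]
263 [(258, 282.0, 11.0, 0.0), (261, 517.0, -170.0, 232.0), (264, 524.0, -168.0, 235.0), (267, 543.0, -176.0, 249.0), (270, 530.0, -157.0, 232.0), (273, 307.0, 42.0, -3.0)]
265 [(258, 287.0, 7.0, -1.0), (261, 516.0, -169.0, 226.0), (264, 522.0, -166.0, 227.0), (267, 527.0, -162.0, 228.0), (270, 528.0, -156.0, 225.0), (273, 318.0, 32.0, 1.0)]
267 [(258, 298.0, -2.0, 3.0), (261, 515.0, -169.0, 220.0
[... 568 characters left out ...]
01.0), (270, 334.0, 7.0, -2.0), (273, 343.0, 9.0, 1.0)]
275 [(258, 321.0, -23.0, 2.0), (261, 325.0, -17.0, 1.0), (264, 332.0, -12.0, 1.0), (267, 334.0, -4.0, -2.0), (270, 339.0, 2.0, -3.0), (273, 347.0, 5.0, -0.0)]
277 [(258, 325.0, -27.0, -0.0), (261, 332.0, -22.0, 1.0), (264, 337.0, -17.0, 0.0), (267, 345.0, -13.0, 3.0), (270, 350.0, -8.0, 3.0), (273, 356.0, -3.0, 3.0)]
279 [(258, 335.0, -35.0, 4.0), (261, 338.0, -28.0, 1.0), (264, 344.0, -23.0, 2.0), (267, 345.0, -14.0, -4.0), (270, 356.0, -13.0, 3.0), (273, 361.0, -8.0, 2.0)]
281 [(258, 337.0, -38.0, -0.0), (261, 344.0, -33.0, 1.0), (264, 349.0, -27.0, 0.0), (267, 353.0, -21.0, -1.0), (270, 358.0, -15.0, -1.0), (273, 364.0, -11.0, -1.0)]
```

The fingertip shows in the depth image at z≈198 mm, but the state gave a TCP z of 162 to 164 mm. The real tip is therefore about 35 mm higher than reported, so the fingers passed just above the pack. I'll back out, lower by that offset and check the tip height again.

play_rows(increments=[[-3, -10, 3, 0, 0, 0], [-7, -24, 3, 0, 0, 0], [-11, -38, 3, 0, 0, 0], [-14, -48, 3, 0, 0, 0], [-14, -48, -5, 0, 0, 0], [-14, -48, -15, 0, 0, 0], [-14, -48, -20, 0, 0, 0], [-14, -48, -20, 0, 0, 0]])

```text
clock: 4.35
tool_pos: [0.5115, -0.1574, 0.0147]
eef_rot: [-2.507, -1.88, 0.008]
wrist_force: [-0.5, 0.5, 0.2]
width: -0.002
```

```bash
python3 m.py 5
python3 - <<'E'
from h import *
p,d=r.grab_frame("scene");P=cloud("scene",d)
t=r.observe()['tool_pos'];print(t)
cv2.imwrite("pics/c5.png",cv2.resize(p[260:350,230:330],None,fx=6,fy=6,interpolation=cv2.INTER_CUBIC))
m=(np.hypot(P[...,0]-t[0],P[...,1]-t[1])<.03)&(P[...,2]>.025)
idx=np.argwhere(m);q=P[m];o=np.argsort(q[:,2])[:40:2]
for i in o: print(idx[i],(q[i]*1000).round())
E
```

```text
scene blue 617 y [-142.6 -142.1  -38.   -37.2] x [-26.4  35.2] z 0.06779733905613305 (109.47122955322266, 64.08120727539062) 74.51720428466797
scene or 271 y [-92.2  -4.8 109.9 110.4] x [-25.8  34.1] z 0.06788737544754497 (295.0550842285156, 75.4472427368164) 83.90808868408203
top blue 550 y [-144.2 -143.9  -37.9  -37. ] x [-28.3  27.9] z 0.0681055785120247 (108.99779510498047, 57.34419631958008) 73.41291046142578
top or 464 y [ 14.   15.7 109.1 109.4] x [-28.4  28.6] z 0.0681978090792934 (98.53096771240234, 57.820770263671875) 73.22178649902344
[ 0.51229799 -0.15784068  0.0158415 ] [0.89553589 0.13675355 0.7837903 ] 4.45
[ 0.51253728 -0.15801021  0.01616769]
[324 264] [ 486. -149.   27.]
[323 263] [ 485. -151.   31.]
[322 263] [ 485. -151.   34.]
[327 268] [ 518. -164.   50.]
[326 268] [ 518. -164.   54.]
[322 275] [ 522. -147.   55.]
[326 267] [ 519. -168.   57.]
[323 264] [ 509. -167.   58.]
[325 268] [ 521. -166.   59.]
[321 264] [ 505. -164.   60.]
[325 266] [ 518. -169.   60.]
[325 272] [ 528. -161.   60.]
[325 271] [ 526. -162.   61.]
[325 269] [ 524. -166.   61.]
[324 267] [ 519. -167.   62.]
[324 274] [ 530. -157.   63.]
[324 271] [ 526. -162.   63.]
[324 268] [ 522. -167.   63.]
[323 273] [ 527. -157.   63.]
[324 266] [ 519. -170.   64.]
```

View pics/c5.png

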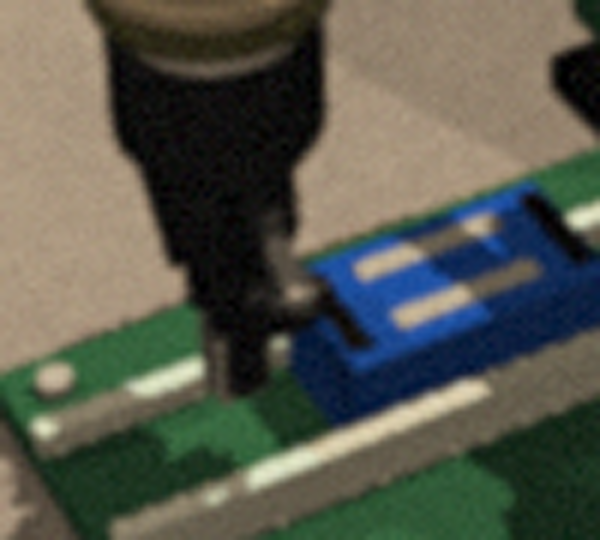

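play_rows(increments=[[0, 0, -8, 0, 0, 0], [0, 0, -12, 0, 0, 0], [2.3, 7.7, -12, 0, 0, 0], [4.8, 16.3, -12, 0, 0, 0], [7.1, 24.0, -12, 0, 0, 0], [9.3, 31.7, -12, 0, 0, 0], [11.6, 39.3, -12, 0, 0, 0], [13.3, 45.1, -12, 0, 0, 0]])

```text
clock: 5.3
tool_pos: [0.5261, -0.1121, 0.0043]
eef_rot: [-2.509, -1.882, 0.006]
wrist_force: [-1.2, -3.1, 0.5]
width: -0.004
```

```bash
python3 m.py 6
```

```text
scene blue 502 y [-118.1 -117.   -11.6  -11.1] x [-26.3  34.6] z 0.06769194004916179 (111.20323944091797, 63.724037170410156) 74.93914031982422
scene or 268 y [-10.7  -0.5 109.8 111.1] x [-27.2  34.2] z 0.06771866341951466 (244.41958618164062, 78.56623077392578) 83.10237121582031
top blue 357 y [-113.1 -111.   -12.6  -11. ] x [-28.4  27.1] z 0.0678354957826226 (104.01828002929688, 56.594661712646484) 73.73045349121094
top or 465 y [ 14.9  16.3 108.9 109.6] x [-28.5  28.7] z 0.06800848263755399 (97.48287963867188, 57.999393463134766) 73.89390563964844
[ 0.5262663  -0.1114086   0.00428631] [ 0.39315519 -0.50546578  0.5615709 ] 5.4
```

View pics/crop6.png

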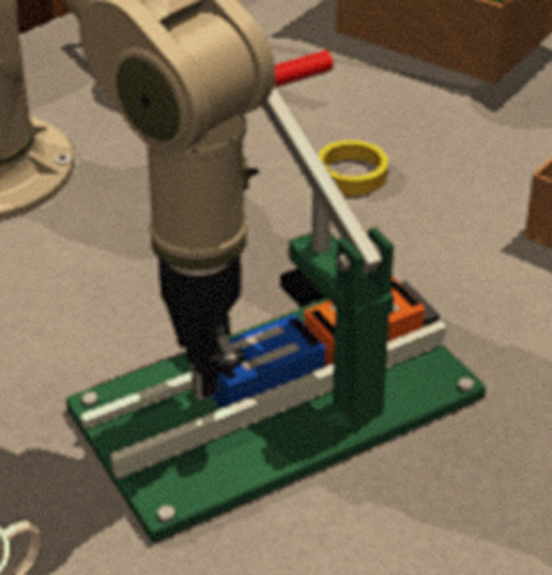

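The blue pack moved about 26 mm with the fingers on its end face (crop about 205,375), so roughly 10 mm remain. I'll push slowly and watch the force.

play_rows(increments=[[0.7, 2.4, 0, 0, 0, 0], [1.4, 4.8, 0, 0, 0, 0], [2.0, 6.7, 0, 0, 0, 0], [2.3, 7.9, 0, 0, 0, 0], [2.6, 8.8, 0, 0, 0, 0], [2.8, 9.6, 0, 0, 0, 0]])

```text
clock: 6.0
tool_pos: [0.5288, -0.1028, 0.0042]
eef_rot: [-2.508, -1.882, 0.007]
wrist_force: [-2.4, -6.3, 1.1]
width: 0.002
```

play_rows(increments=[[0.3, 1, 0, 0, 0, 0], [0.6, 2, 0, 0, 0, 0], [0.6, 2, 0, 0, 0, 0]])

```text
clock: 6.3
tool_pos: [0.5287, -0.1028, 0.0043]
eef_rot: [-2.511, -1.88, 0.01]
wrist_force: [-3.2, -6.6, 2.6]
width: 0.004
```

```bash
python3 m.py 7
```

```text
scene blue 488 y [-107.9 -106.7   -0.9    0.2] x [-27.   35.3] z 0.06785370669990237 (124.02804565429688, 63.574005126953125) 77.32189178466797
scene or 243 y [  1.    2.1 110.2 111. ] x [-25.5  33.4] z 0.068190782126346 (114.62199401855469, 61.450927734375) 73.10043334960938
top blue 280 y [-102.6 -101.8  -12.   -10.8] x [-28.5  26.7] z 0.06842600531289289 (93.82583618164062, 55.7883186340332) 74.01863861083984
top or 463 y [ 13.1  15.  109.1 109.5] x [-28.4  28.5] z 0.06826774545298098 (98.24139404296875, 58.050018310546875) 73.54937744140625
[ 0.5287064  -0.10280692  0.00428338] [-2.81675787 -7.27263022  2.09094678] 6.4
```

View pics/crop7.png

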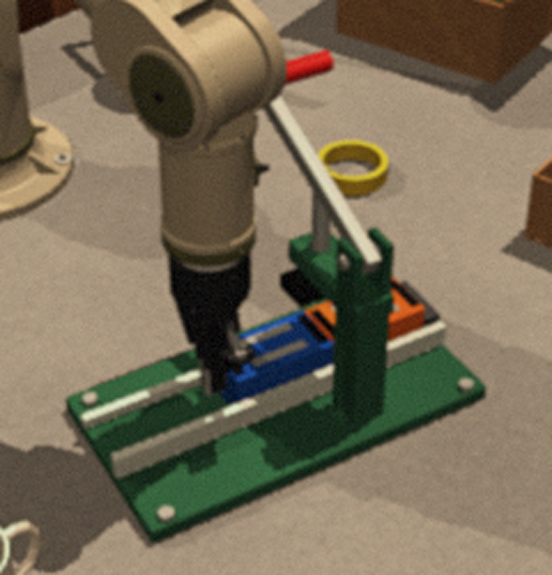

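The packs look flush, with the joint at y≈0 to 1 mm and about 7 N of contact force. I'll give one firmer nudge, then back off and rise.

play_rows(increments=[[0.9, 3, 0, 0, 0, 0], [1.4, 5, 0, 0, 0, 0], [1.4, 5, 0, 0, 0, 0], [0, 0, 0, 0, 0, 0], [-2.8, -9.6, 0, 0, 0, 0], [-7, -24, 0, 0, 0, 0], [-10, -36, 0, 0, 0, 0], [-10, -36, 20, 0, 0, 0]])

```text
clock: 7.2
tool_pos: [0.5157, -0.1417, 0.022]
eef_rot: [-2.511, -1.873, 0.016]
wrist_force: [-0.5, -0.2, 0.2]
width: -0.003
```

play_rows(increments=[[0, 0, 30, 0, 0, 0], [0, 0, 75, 0, 0, 0], [0, 0, 120, 0, 0, 0], [0, 0, 165, 0, 0, 0], [0, 0, 210, 0, 0, 0], [0, 0, 250, 0, 0, 0], [-5, 10, 290, 0, 0, 0], [-10, 30, 320, 0, 0, 0]])

```text
clock: 8.0
tool_pos: [0.5055, -0.1138, 0.3445]
eef_rot: [-2.516, -1.87, 0.014]
wrist_force: [0.9, -0.1, 0.9]
width: 0.006
```

play_rows(increments=[[-5, 25, 5, 0, 0, 0], [-10, 55, 10, 0, 0, 0], [-16, 85, 10, 0, 0, 0], [-22, 115, 10, 0, 0, 0], [-28, 145, 10, 0, 0, 0], [-33, 175, 10, 0, 0, 0], [-38, 200, 10, 0, 0, 0], [-41, 212, 10, 0, 0, 0]], gripper=1)

```text
clock: 8.8
tool_pos: [0.4639, 0.1001, 0.3547]
eef_rot: [-2.513, -1.874, 0.013]
wrist_force: [-0.5, 0.4, 0.1]
width: 1.0
```

```bash
python3 m.py 8;python3 - <<'E'
from h import *
from scipy.spatial.transform import Rotation as R
s=r.observe();print(s['q'],R.from_rotvec(s['eef_rot']).as_matrix().round(3),s['width'])
E
```

```text
scene blue 642 y [-107.4 -107.    -2.3   -0.6] x [-26.8  34.7] z 0.06774657592582489 (110.13385772705078, 64.53623962402344) 73.3552017211914
scene or 234 y [-82.4  -3.6 109.2 109.6] x [-27.2  32.9] z 0.0680996638387868 (210.8168182373047, 57.27507400512695) 69.60968780517578
top blue 409 y [-109.6 -109.2  -13.7  -12.3] x [-28.4  27.7] z 0.06822839863684349 (99.59009552001953, 57.09004592895508) 74.37265014648438
top or 273 y [ 12.4  13.3 106.9 107.6] x [-28.3  29. ] z 0.06787557651967924 (96.72611999511719, 57.838409423828125) 73.70951080322266
[0.46418245 0.09924472 0.35470526] [ 0.26733634 -0.55085662 -0.42486838] 8.9
[ 0.35908771  0.07890443 -0.67938221  1.41499884  0.04649741  1.6752038
 -0.60424677] [[ 0.286  0.958 -0.011]
 [ 0.958 -0.286 -0.   ]
 [-0.003 -0.01  -1.   ]] 0.9989786602172327
```

View pics/scene8.png

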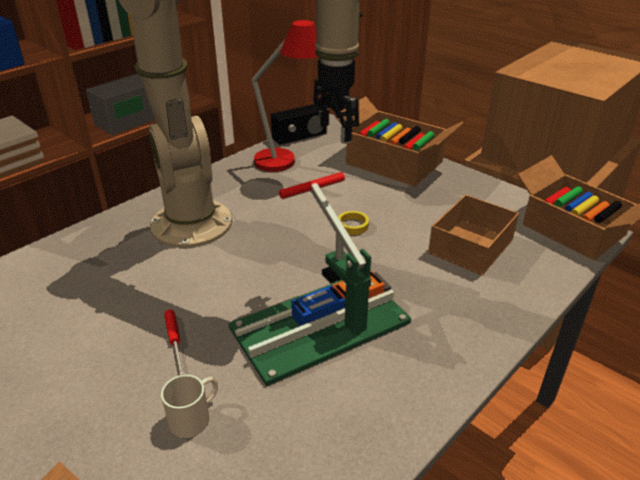

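View pics/top8.png

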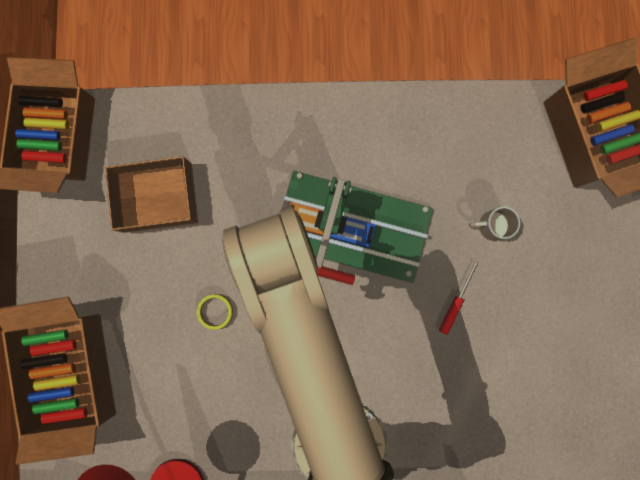

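play_rows(increments=[[1, 1, -20, 0, 0, 0], [1, 1, -45, 0, 0, 0], [1, 1, -70, 0, 0, 0], [1, 1, -90, 0, 0, 0], [1, 1, -105, 0, 0, 0], [1, 1, -115, 0, 0, 0], [1, 1, -119, 0, 0, 0], [1, 1, -119, 0, 0, 0]])

```text
clock: 9.7
tool_pos: [0.4653, 0.0994, 0.2356]
eef_rot: [-2.515, -1.872, 0.014]
wrist_force: [0.2, 0.8, 1.0]
width: 1.0
```

Run:
```python
from h import *
p,d=r.grab_frame("scene");P=cloud("scene",d)
cv2.imwrite("pics/c9.png",cv2.resize(p[100:220,260:380],None,fx=5,fy=5,interpolation=cv2.INTER_CUBIC))
print(r.observe()['tool_pos'],r.observe()['wrist_force'])
```

```text
[0.46557025 0.09980606 0.2361516 ] [0.38244792 1.3143284  0.71854281]
```

View pics/c9.png

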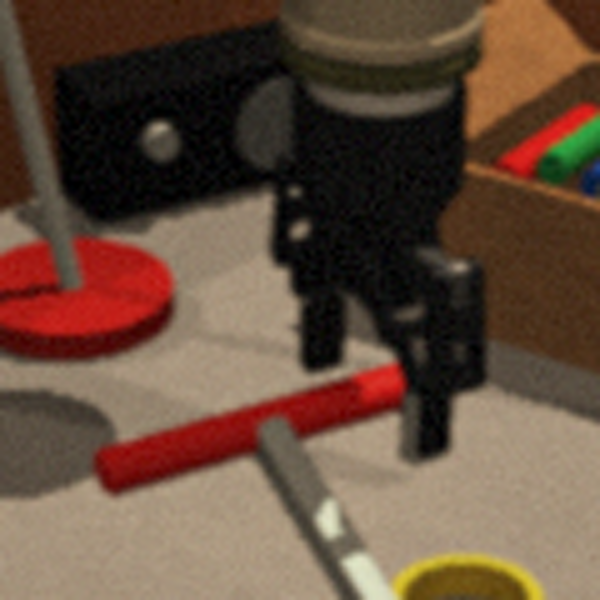

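Run:
```python
from h import *
p,d=r.grab_frame("scene");P=cloud("scene",d)
Q=P[...,:2]*1000-[562,12]; X=Q@[.9593,-.2823];Y=Q@[.2823,.9593]
for v in range(174,194,2): print(v,[(u,*np.array([X[v,u],Y[v,u],P[v,u,2]*1000]).round().tolist()) for u in range(336,351,3)])
for v in range(162,176,2): print(v,[(u,*np.array([X[v,u],Y[v,u],P[v,u,2]*1000]).round().tolist()) for u in range(321,330,3)])
```

```text
174 [(336, -114.0, 62.0, 305.0), (339, -117.0, 72.0, 301.0), (342, -60.0, 44.0, 336.0), (345, -50.0, 45.0, 341.0), (348, -43.0, 48.0, 344.0)]
176 [(336, -109.0, 59.0, 303.0), (339, -112.0, 69.0, 299.0), (342, -63.0, 46.0, 330.0), (345, -51.0, 45.0, 336.0), (348, -40.0, 46.0, 341.0)]
178 [(336, -106.0, 57.0, 300.0), (339, -109.0, 67.0, 296.0), (342, -61.0, 45.0, 326.0), (345, -51.0, 45.0, 331.0), (348, -41.0, 46.0, 336.0)]
180 [(336, -106.0, 57.0, 295.0), (339, -104.0, 64.0, 294.0), (342, -67.0, 48.0, 317.0), (345, -56.0, 49.0, 323.0), (348, -57.0, 57.0, 320.0)]
182 [(336, -107.0, 58.0, 289.0), (339, -112.0, 69.0, 283.0), (342, -65.0, 47.0, 314.0), (345, -58.0, 50.0, 316.0), (348, -58.0, 58.0, 314.0)]
184 [(336, -516.0, 313.0, -0.0), (339, -512.0, 322.0, -1.0), (342, -66.0, 48.0, 307.0), (345, -60.0, 52.0, 310.0), (348, -56.0, 57.0, 310.0)]
186 [(336, -505.0, 307.0, -0.0), (339, -500.0, 315.0, 0.0), (342, -68.0, 50.0, 301.0), (345, -59.0, 52.0, 305.0), (348, -57.0, 58.0, 304.0)]
188 [(336, -497.0, 301.0, -2.0), (339, -487.0, 307.0, 2.0), (342, -65.0, 47.0, 298.0), (345, -59.0, 52.0, 3
[... 235 characters left out ...]
342, -69.0, 50.0, 285.0), (345, -64.0, 55.0, 286.0), (348, -453.0, 319.0, 1.0)]
162 [(321, -156.0, 48.0, 320.0), (324, -155.0, 54.0, 319.0), (327, -157.0, 64.0, 315.0)]
164 [(321, -160.0, 49.0, 312.0), (324, -157.0, 56.0, 312.0), (327, -157.0, 64.0, 310.0)]
166 [(321, -162.0, 51.0, 306.0), (324, -158.0, 56.0, 306.0), (327, -160.0, 66.0, 302.0)]
168 [(321, -160.0, 50.0, 302.0), (324, -155.0, 55.0, 303.0), (327, -158.0, 65.0, 299.0)]
170 [(321, -158.0, 48.0, 298.0), (324, -159.0, 57.0, 295.0), (327, -161.0, 66.0, 291.0)]
172 [(321, -155.0, 47.0, 294.0), (324, -155.0, 55.0, 292.0), (327, -160.0, 66.0, 287.0)]
174 [(321, -591.0, 301.0, 3.0), (324, -156.0, 56.0, 286.0), (327, -586.0, 321.0, 0.0)]
```

Both fingertips are at z≈285 mm, either side of the bar (x≈-160 and -70, bar at -118), so I close on it.

play_rows(increments=[[0, 0, 0, 0, 0, 0], [0, 0, 0, 0, 0, 0], [0, 0, 0, 0, 0, 0], [0, 0, 0, 0, 0, 0], [0, 0, 0, 0, 0, 0], [0, 0, 0, 0, 0, 0]], gripper=0, squeeze=80)

```text
clock: 10.4
tool_pos: [0.4638, 0.1007, 0.2365]
eef_rot: [-2.512, -1.874, 0.017]
wrist_force: [-10.3, -0.5, 7.7]
width: 0.234
```

Run:
```python
from h import *
p,d=r.grab_frame("scene")
cv2.imwrite("pics/c10.png",cv2.resize(p[100:220,260:380],None,fx=5,fy=5,interpolation=cv2.INTER_CUBIC))
s=r.observe();print(s['tool_pos'],s['wrist_force'],s['ft_torque'],s['width'])
for th in (0,.05,.1,.2,.3,.4,.5,.6,.7,.75,.8,.83):
    a=.4-th; x=75-210*np.cos(a)+118.4; z=210*np.sin(a)-210*np.sin(.4)
    print(th,(x*np.array([.9593,-.2823])).round(1),round(z,1))
```

```text
[0.46378584 0.10066555 0.23650942] [-10.24159966   0.01399519   6.80442199] [0.05413731 2.16165418 0.1430966 ] 0.23251981633720398
0 [-0.  0.] 0.0
0.05 [-3.7  1.1] -9.8
0.1 [-6.9  2. ] -19.7
0.2 [-11.9   3.5] -40.1
0.3 [-14.9   4.4] -60.8
0.4 [-15.9   4.7] -81.8
0.5 [-14.9   4.4] -102.7
0.6 [-11.9   3.5] -123.5
0.7 [-6.9  2. ] -143.8
0.75 [-3.7  1.1] -153.8
0.8 [-0.  0.] -163.6
0.83 [ 2.4 -0.7] -169.3
```

View pics/c10.png

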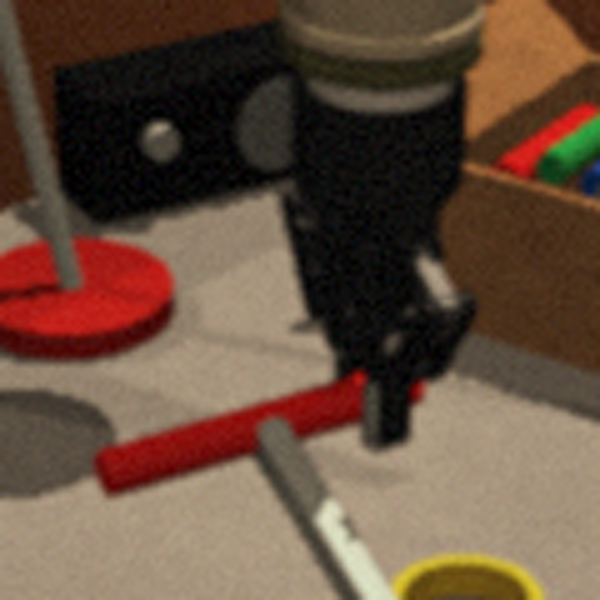

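play_rows(increments=[[-4, 1, -7.8, 0, 0, 0], [-6.6, 2, -15.7, 0, 0, 0], [-9, 2.6, -23.7, 0, 0, 0], [-11, 3.3, -31.9, 0, 0, 0], [-12.9, 3.8, -40.1, 0, 0, 0], [-14.3, 4.2, -48.3, 0, 0, 0], [-15.4, 4.5, -56.6, 0, 0, 0], [-16.2, 4.8, -65, 0, 0, 0]])

```text
clock: 11.25
tool_pos: [0.4493, 0.105, 0.1731]
eef_rot: [-2.515, -1.875, 0.012]
wrist_force: [-2.9, -2.5, 15.0]
width: 0.233
```

```bash
cat > bar.py <<'E'
from h import *
import sys
p,d=r.grab_frame("scene");P=cloud("scene",d)
cv2.imwrite(f"pics/bar{sys.argv[1]}.png",cv2.resize(p[100:400,230:430],None,fx=2.8,fy=2.8,interpolation=cv2.INTER_CUBIC)[:600*2])
Q=P[...,:2]*1000-[562,12]; X=Q@[.9593,-.2823];Y=Q@[.2823,.9593];Z=P[...,2]*1000
hsv=cv2.cvtColor(p,cv2.COLOR_BGR2HSV);H,S=hsv[...,0].astype(int),hsv[...,1]
m=((H<6)|(H>174))&(S>150)&(X>-160)&(X<-90)&(Y>-85)&(Y<30)&(Z>90)
print('bar surf x,z',np.median(X[m]),np.percentile(Z[m],[5,50,95]),m.sum())
s=r.observe();print(s['tool_pos'],s['wrist_force'],s['ft_torque'],s['width'],s['clock'],s['q'])
E
python3 bar.py 1
```

```text
bar surf x,z -125.29298903040984 [229.6996292  238.40135205 243.18816053] 335
[0.44915509 0.10498675 0.17204711] [-0.48588858 -2.76042673 10.53326568] [-0.89064758 -0.77901864  0.19248305] 0.23217838661641227 11.3 [ 0.35729793  0.09642661 -0.68984146  1.80162435  0.0621368   1.2749128
 -0.63807081]
```

View pics/bar1.png

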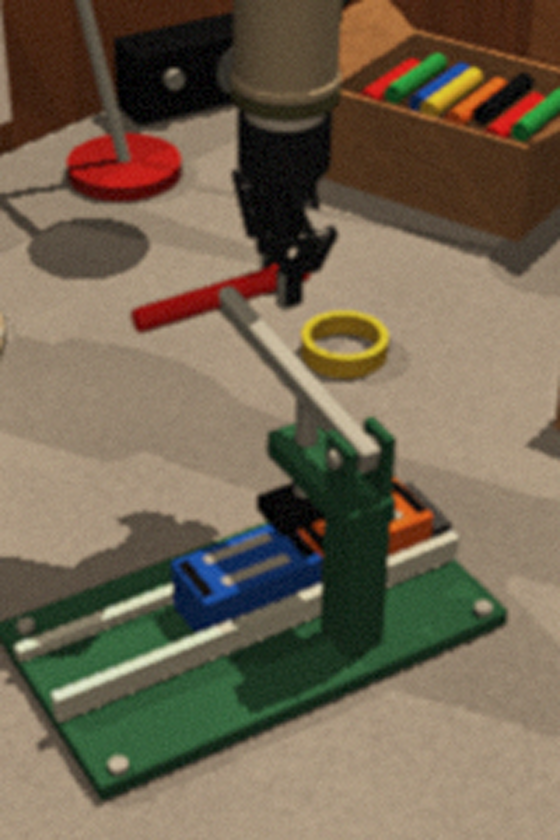

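play_rows(increments=[[-0.5, 0, -6, 0, 0, 0], [-0.8, 0, -14, 0, 0, 0], [-0.8, 0, -22.5, 0, 0, 0], [-0.5, 0, -31, 0, 0, 0], [0.3, 0, -39, 0, 0, 0], [1.3, -0.3, -47.5, 0, 0, 0], [2.6, -0.7, -56, 0, 0, 0], [4.2, -1.2, -64, 0, 0, 0]])

```text
clock: 12.1
tool_pos: [0.4518, 0.1041, 0.1083]
eef_rot: [-2.513, -1.877, 0.016]
wrist_force: [-11.5, 0.4, 12.2]
width: 0.233
```

```bash
python3 bar.py 2
```

```text
bar surf x,z -122.01135796269875 [168.12455767 177.85466125 182.51087981] 314
[0.45202241 0.10409516 0.10725785] [-7.53914303 -0.44806794 10.20183529] [-0.08138622  1.43662256  0.12312421] 0.23414685781966726 12.15 [ 0.33712872  0.17147116 -0.68772304  1.8842232   0.11690366  1.13844288
 -0.68196313]
```

View pics/bar2.png

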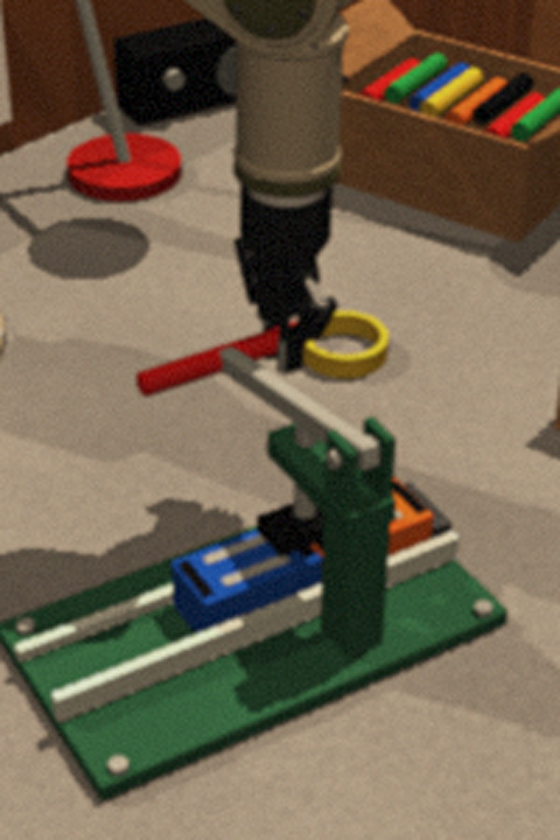

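play_rows(increments=[[0.5, 0, -8, 0, 0, 0], [2, -0.5, -16, 0, 0, 0], [4, -1, -24, 0, 0, 0], [6.5, -2, -32, 0, 0, 0], [9, -2.7, -39, 0, 0, 0], [10.5, -3, -44, 0, 0, 0], [11, -3.2, -49, 0, 0, 0], [11, -3.2, -51, 0, 0, 0]])

```text
clock: 12.95
tool_pos: [0.465, 0.1003, 0.0621]
eef_rot: [-2.518, -1.878, 0.015]
wrist_force: [-30.1, -13.3, 82.5]
width: 0.228
```

```bash
python3 bar.py 3
```

```text
bar surf x,z -109.44909322073832 [126.13648255 134.50162909 139.01891243] 284
[0.46491311 0.10034033 0.0622853 ] [-27.87302822 -11.4523449   73.36225608] [-2.04549048  6.36395548  0.1794975 ] 0.23142470287219605 13.0 [ 0.31264741  0.25328345 -0.6706581   1.91122587  0.18374679  1.04671911
 -0.72518734]
```

View pics/bar3.png

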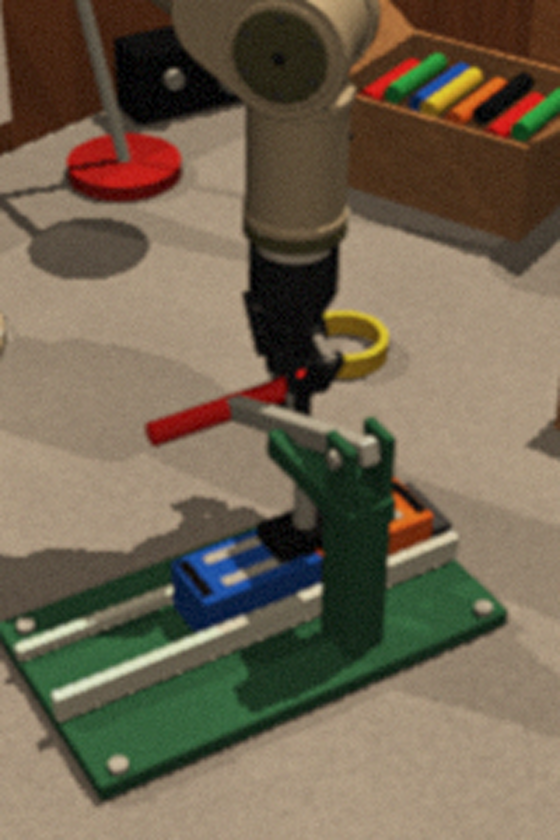

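The bar centre is at about 128 mm with the arm against the lower stop (82 N), so the lever is fully down and the foot is on both packs. I'll hold with a lighter load.

play_rows(increments=[[0, 0, -4, 0, 0, 0], [-0.5, 0, -3, 0, 0, 0], [-0.5, 0, -3, 0, 0, 0], [-0.5, 0, -3, 0, 0, 0], [-0.5, 0, -3, 0, 0, 0]])

```text
clock: 13.5
tool_pos: [0.4647, 0.1002, 0.0632]
eef_rot: [2.516, 1.877, -0.015]
wrist_force: [-20.7, -6.8, 48.5]
width: 0.236
```

```bash
python3 bar.py 4; python3 m.py 11
```

```text
bar surf x,z -110.26204640584547 [126.0453463  135.43533654 139.89096047] 284
[0.46465968 0.10024077 0.06320138] [-20.88769796  -8.03723172  47.84161015] [-1.04329415  4.8515825   0.24453779] 0.23233540817528908 13.55 [ 0.31113037  0.25076487 -0.67078595  1.91157633  0.18511407  1.04819283
 -0.72740089]
scene blue 550 y [-107.8 -107.5   -2.3   -0.6] x [-26.4  35.4] z 0.06773923031948514 (109.10608673095703, 65.12775421142578) 74.22288513183594
scene or 148 y [ -0.9   3.  109.8 110.3] x [-18.   34.7] z 0.06782591456182185 (53.23454284667969, 120.44413757324219) 3.589175224304199
top blue 431 y [-109.4 -108.9  -13.8  -12.4] x [-28.5  28.3] z 0.06802777564873086 (99.45867156982422, 57.26218032836914) 73.98365020751953
top or 467 y [ 10.7  12.1 109.1 109.4] x [-28.1  28.8] z 0.06815707386685155 (100.60498809814453, 57.87781524658203) 73.74832153320312
[0.46467938 0.10020385 0.06320023] [-21.21822213  -6.52225254  48.32928251] 13.65
```

play_rows(increments=[[-1.5, 0.3, 1, 0, 0, 0], [-3.5, 1, 6, 0, 0, 0], [-5.8, 1.7, 12, 0, 0, 0], [-7.8, 2.3, 18, 0, 0, 0], [-9.5, 2.8, 24, 0, 0, 0], [-11, 3.2, 30, 0, 0, 0], [-12.2, 3.6, 36, 0, 0, 0], [-13.3, 4, 42, 0, 0, 0]])

```text
clock: 14.45
tool_pos: [0.4516, 0.1044, 0.1063]
eef_rot: [2.516, 1.876, -0.014]
wrist_force: [-2.8, -0.5, 9.5]
width: 0.233
```

```bash
python3 bar.py 5
```

```text
bar surf x,z -122.96525553367829 [171.80417183 181.24271143 185.78381855] 320
[0.45155671 0.10448289 0.10717606] [-6.75599241  0.45819546 10.82713983] [-0.12542548  1.29109864 -0.89399313] 0.23170475089168593 14.5 [ 0.33231016  0.16640439 -0.68881103  1.88936244  0.12271919  1.13405623
 -0.6923862 ]
```

play_rows(increments=[[-0.8, 0.2, 6, 0, 0, 0], [-1.5, 0.4, 12, 0, 0, 0], [-2, 0.6, 18.5, 0, 0, 0], [-2.5, 0.7, 25, 0, 0, 0], [-2.8, 0.8, 31.5, 0, 0, 0], [-2.9, 0.9, 38, 0, 0, 0], [-2.8, 0.8, 44.5, 0, 0, 0], [-2.6, 0.7, 51, 0, 0, 0]])

```text
clock: 15.3
tool_pos: [0.4493, 0.1047, 0.1592]
eef_rot: [2.516, 1.874, -0.014]
wrist_force: [1.6, 7.6, 5.8]
width: 0.234
```

```bash
python3 bar.py 6
```

```text
bar surf x,z -125.18716335226155 [227.4943529  236.12289805 240.8308548 ] 333
[0.44943731 0.10465315 0.16018968] [ -8.70566426 -16.1209578   11.28095837] [-3.2777944   1.37103547  0.6874359 ] 0.23490568486507313 15.35 [ 0.34974435  0.10434903 -0.69159721  1.82186666  0.07797017  1.24700836
 -0.65454553]
```

play_rows(increments=[[0.3, 0, 6, 0, 0, 0], [1, -0.3, 12, 0, 0, 0], [1.9, -0.6, 18, 0, 0, 0], [3, -0.9, 24, 0, 0, 0], [4.3, -1.3, 30, 0, 0, 0], [5.8, -1.7, 36, 0, 0, 0], [7.2, -2.1, 41, 0, 0, 0], [8.4, -2.5, 45, 0, 0, 0]])

```text
clock: 16.15
tool_pos: [0.4598, 0.1016, 0.2064]
eef_rot: [2.514, 1.871, -0.009]
wrist_force: [6.5, -12.2, 3.1]
width: 0.227
```

```bash
python3 bar.py 7
```

```text
bar surf x,z -114.66089643051785 [277.82386131 286.66187397 291.0540774 ] 366
[0.46015498 0.10156026 0.20701353] [ 4.05231716 -8.54491823  6.55489339] [-0.95270937 -1.14598686  0.32729943] 0.22640365626434086 16.2 [ 0.35769106  0.08877574 -0.685332    1.72937162  0.0668586   1.34618991
 -0.63199654]
```

View pics/bar7.png

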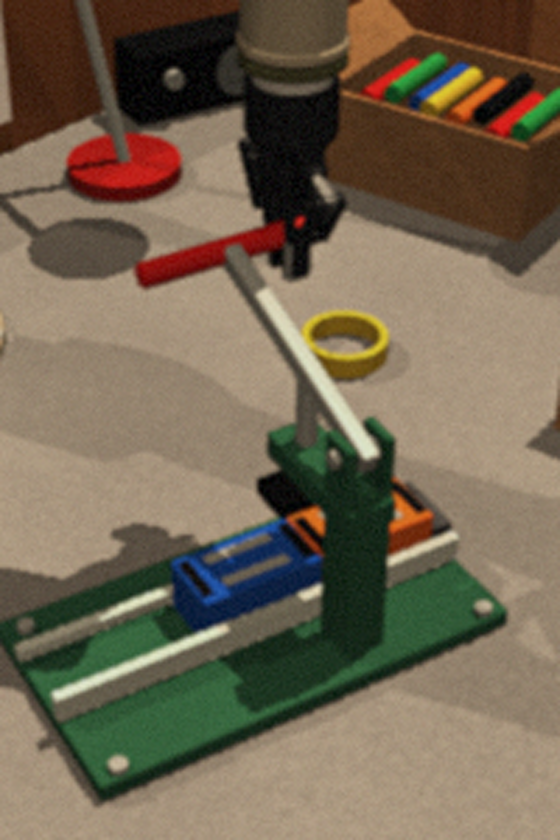

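play_rows(increments=[[1, -0.3, 3, 0, 0, 0], [2.3, -0.7, 6, 0, 0, 0], [3.4, -1, 9, 0, 0, 0], [4.4, -1.3, 11.5, 0, 0, 0], [5, -1.4, 13.5, 0, 0, 0], [5.2, -1.5, 15.5, 0, 0, 0], [5.2, -1.5, 17, 0, 0, 0], [5.2, -1.5, 17, 0, 0, 0]])

```text
clock: 17.0
tool_pos: [0.4638, 0.0982, 0.2183]
eef_rot: [2.519, 1.872, -0.018]
wrist_force: [16.9, -0.3, -38.4]
width: 0.208
```

```bash
python3 bar.py 8
```

```text
bar surf x,z -108.95181366689627 [291.24459778 300.05839656 305.011121  ] 379
[0.46381958 0.09824909 0.21828069] [ 17.38891343  -1.31444228 -38.75122996] [ 0.12113108 -3.32172768 -0.08885561] 0.2139010263427654 17.05 [ 0.35919987  0.09696514 -0.68138299  1.69689291  0.06906858  1.37933541
 -0.62637858]
```

The bar is back at its home height (median z≈300 mm, as at the start) and the arm is pulling against the upper stop. I'll relieve the load, then open.

play_rows(increments=[[-1, 0, 1, 0, 0, 0], [-1, 0, 1, 0, 0, 0]])

```text
clock: 17.25
tool_pos: [0.4636, 0.0984, 0.2176]
eef_rot: [2.52, 1.872, -0.016]
wrist_force: [15.3, 2.9, -16.6]
width: 0.213
```

play_rows(increments=[[0, 0, 0, 0, 0, 0], [0, 0, 0, 0, 0, 0], [0, 0, 0, 0, 0, 0], [0, 0, 0, 0, 0, 0], [0, 0, 0, 0, 0, 0], [0, 0, 0, 0, 0, 0]], gripper=1)

```text
clock: 17.85
tool_pos: [0.4636, 0.0984, 0.2177]
eef_rot: [2.52, 1.872, -0.016]
wrist_force: [-1.0, -0.5, 0.3]
width: 0.997
```

```bash
python3 bar.py 9
```

```text
bar surf x,z -109.05789738456694 [290.49875901 299.5487076  304.20414789] 377
[0.46357874 0.09841035 0.2176818 ] [-0.14905739 -0.48451729  0.76635586] [-0.05740575  0.019587   -0.00638341] 1.000428966600591 17.9 [ 0.36056234  0.09647201 -0.68161852  1.69865944  0.06723504  1.37746075
 -0.62519493]
```

View pics/bar9.png

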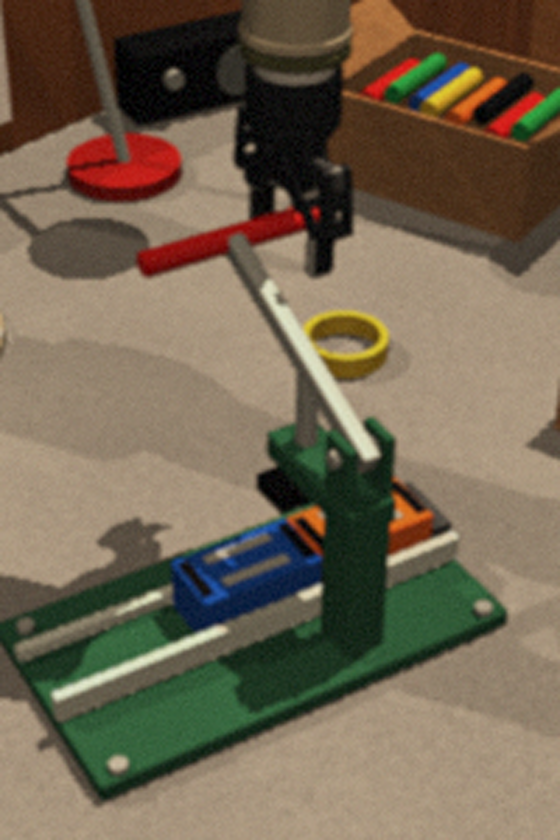

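The jaws are open and clear of the bar on both sides, and the wrist force is near zero. I go straight up.

play_rows(increments=[[0, 0, 8, 0, 0, 0], [0, 0, 20, 0, 0, 0], [0, 0, 40, 0, 0, 0], [0, 0, 65, 0, 0, 0], [0, 0, 90, 0, 0, 0], [0, 0, 115, 0, 0, 0], [0, 0, 130, 0, 0, 0], [0, 0, 135, 0, 0, 0]])

```text
clock: 18.7
tool_pos: [0.4643, 0.0988, 0.3554]
eef_rot: [2.518, 1.871, -0.011]
wrist_force: [0.7, -0.4, 0.4]
width: 0.997
```

play_rows(increments=[[0, 0, 0, 0, 0, 0], [0, 0, 0, 0, 0, 0], [0, 0, 0, 0, 0, 0]])

```text
clock: 19.0
tool_pos: [0.464, 0.0987, 0.3547]
eef_rot: [2.519, 1.872, -0.012]
wrist_force: [-1.6, 0.2, 1.2]
width: 1.001
```

```bash
python3 bar.py 10; python3 m.py 12
```

```text
bar surf x,z -109.36993180223942 [290.59704921 299.68579148 304.24750056] 377
[0.4639149  0.09865883 0.35468832] [1.23444412 0.25841124 0.33592039] [ 0.01427909 -0.00319132 -0.04175207] 0.9995824643594439 19.05 [ 0.35640478  0.0733559  -0.67931145  1.41988741  0.05200924  1.67116597
 -0.60950047]
scene blue 636 y [-107.8 -107.5   -2.7   -1.5] x [-25.8  34.1] z 0.06777473774288889 (108.73344421386719, 62.69671630859375) 74.1779556274414
scene or 235 y [  2.    2.3 109.6 110.3] x [-24.7  33.2] z 0.06814392009974113 (210.32452392578125, 57.210174560546875) 70.81524658203125
top blue 400 y [-109.6 -109.3  -12.9  -11.2] x [-28.5  27.6] z 0.068435682015353 (100.07734680175781, 57.33465576171875) 73.7040023803711
top or 305 y [ 12.6  13.7 108.2 109.1] x [-28.1  28.8] z 0.06845063036619914 (98.2379379272461, 57.15831756591797) 73.29388427734375
[0.46402758 0.09863349 0.3548476 ] [ 0.51777537 -0.47805775 -1.09255608] 19.15
```

View pics/scene12.png

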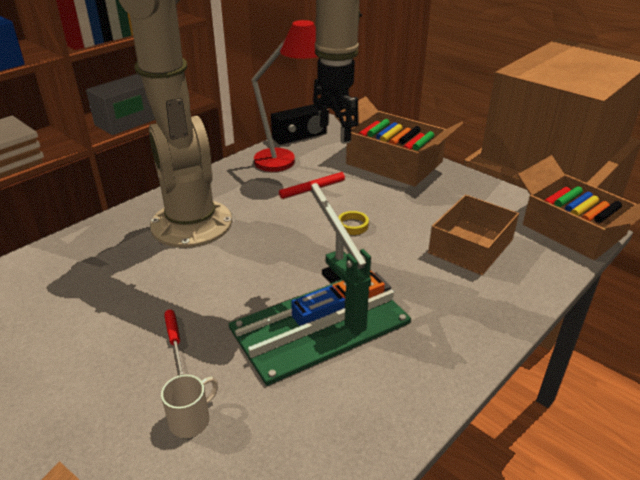

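View pics/top12.png

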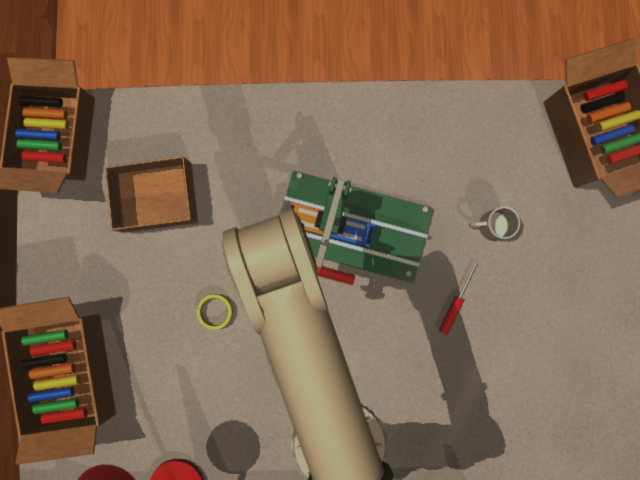

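The packs are butted at about scene (335,300), the lever is home with the bar at (312,184), the gripper is clear and the bystanders haven't moved. I'm handing in.

```bash
python3 -c "
from cell import r
print(r.finish_job())"
```

```text
the job is handed in; nothing more can be done
None
```

The job is done and handed in at about 19 s of the 54 s allowed; the hand-in gives no verdict.

**What I did:**
- **Packs:** I pushed the blue pack about 36 mm along the channel until it butted against the orange pack at the end stop.
- **Lever down:** I gripped the red bar and pulled the lever to its lower stop, where the bar centre measured about 128 mm, and held it there for over half a second.
- **Lever up:** I eased it back over about 3.4 s, on average roughly 0.25 rad/s against the 1.2 rad/s limit. It was against its upper stop before I opened the jaws and rose clear.

**Last checks:**
- **Packs:** they lie flat and in line, with the joint at press y ≈ 0. The edge readings left 0 to 3 mm unresolved in noise, which covers the 3 mm limit, but no gap is visible.
- **Lever:** the bar is at its starting height.
- **Bystanders:** none of the four looks moved in the pictures; I did not measure them.
- **Wrist force:** about zero at the end.

**What disagreed or went wrong:**
- **Fingertip height:** the real fingertips sat about 35 mm higher than the reported TCP. My first push therefore passed just above the pack without moving it; I measured the offset from depth and corrected for it.
- **Force at the lower stop:** the wrist force peaked at about 82 N (limit 120 N), and the fingers slid about 10 mm along the bar there but kept their grip.
- **Foot force:** I had no direct reading of the foot pressing on each pack. I judged it from the lever being fully down and from the picture.

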